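Put the domed lid back on its tub with the dryer ball on its crown

TASK

Pick up the white lid by its wooden grip and, while it is in the air, coax the loose dryer ball from the lip of the lid up onto the flat crown in the middle of the printed ring, and keep it there for at least three seconds. Then set the lid gently down on the low round tub, centred, and let go, with the ball lying still on the crown. Never touch the ball or let it leave the lid, do not tip the lid far, and leave the bottle, the potted plant and the coin tray alone.

Things in the scene. Friction and masses are not known exactly. Their poses are not given: they have to be found in the camera images.
- lid: Round white lid, 280 mm across, about 0.34 kg with its grip (centre of mass about 75 mm from its middle towards the grip). Flat underside; top slightly domed: 13.5 mm thick at the crown, 8 mm at the edge. A low lip, 6 mm wide, stands 8 mm above the edge. Origin: centre of the underside; z up, x points from the grip to the middle. It starts flat on the counter.
- lid_grip (a point): Point at which to take the lid's upright wooden grip, on a tab beside the lid: 178 mm from the lid's middle towards -x, 58 mm above its underside. The grip is a plain bar 36 mm along x and 30 mm along y, its top 90 mm above the underside; take it from above, best across its y faces, firmly (40 to 60 N), because the lid hangs out to one side of it.
- lid_crown (a point): Crown of the lid: middle of its top face, 13.5 mm above the underside, centre of the dark printed ring (48 mm radius, flush). Axes as the lid's. The crown is flat out to r = 20 mm; farther out the level lid's face falls away outwards with a slope of (r - 20 mm) / 1.3 m, up to 0.07 rad where the ball meets the lip.
- ball: The loose dryer ball as a body (origin on its skin, turning with it: use ball_center). It rolls as a solid ball: it accelerates downhill at 5/7 of g times the local slope (7 m/s2 per rad) and lags by 5/7 of the lid's sideways acceleration. Beyond the flat crown it is unstable (time constant about 0.43 s). Rolling resistance holds it only on slopes below about 0.01 rad.
- ball_center (a point): Centre of the smooth grey dryer ball, 80 mm in diameter, nominally 0.06 kg, loose on the lid. At the start it lies still against the lip on the side away from the grip, its centre about 113 mm from the lid's middle.
- tub: Low round grey tub, fixed, open at the top, 232 mm across its rim, rim 70 mm above the counter. Origin: centre of its underside, on the counter. The lid has to lie flat on its rim, middle over middle; which way the grip points does not matter.
- detergent: Detergent bottle standing to the right, 80 mm diameter, 210 mm tall. Not to be moved. Origin: centre of its underside.
- plant_pot: White pot with a red-flowering plant, about 130 mm across the leaves, 180 mm tall. Not to be moved. Origin: centre of its underside.
- coin_tray: Open grey coin tray, 110 by 150 by 40 mm. Not to be moved. Origin: centre of its underside.

How it is judged:
By the outcome, as a careful person would: the job done as asked, in the order asked, and still so for the second after the job is handed in, with the robot touching nothing.
It also fails if it takes over 64 s, if anything falls off the work surface, if the arm or the gripper's body presses on something with over 40 N, if the wrist force passes 120 N, or if a joint passes its speed limit or range.

ROBOT

A 6-joint arm with a two-finger parallel gripper is mounted at the origin on the work surface. World frame = base frame: x ahead of the robot, y to its left, z up, the work surface at z = 0. Lengths are in m, angles in rad, forces in N, time in s.
With the tool pointing down it reaches from about 0.35 to 0.875 m from the base axis. Payload 4.2 kg.
Tool frame: the origin (TCP) lies at the very end of the fingers, on their centre line; the grasp point (between the pads) lies hold_point_z behind it (hold_point_z is the distance from the TCP to the grasp point, in m); z points along the fingers, y is the line along which they close (so a half turn about z gives the same grasp; the last joint's range is limited). The gripper opens to 85 mm and grips with 20 to 120 N. Pads are 22 mm wide; open, the fingers measure 114 mm over their backs; the gripper's body (76 mm by 85 mm) begins 54 mm behind the grasp point. The pads swing forward as they close: fully open they stand 13 mm farther back than shut.
Start: joints at [-1.076, 0.385, 0.008, 0, -1.194, -0.259], TCP at [0.146, -0.608, 0.231] pointing down, gripper open.
Joint ranges: [-3.14, 3.14], [-1.21, 2.06], [-1.07, 1.41], [-3.16, 2.05], [-2.99, -0.16], [-3.1, 3.1]. Speed limits (rad/s): [2.79, 2.79, 3.14, 3.14, 3.14, 3.14].

INTERFACE

Orientations are given as a unit quaternion [x, y, z, w].
In Python, from station import * gives the robot as it stands. The module is installed in compiled form; this text tells all that it offers.
- The arm moves only by the tool play_rows, never from a script. Its argument "motion" is a list of rows, each a list of 3 entries, a list of its own where there are three numbers: the finger opening in cm, from 0 to 8.54, then the shift along the tool's x, y, z in cm, then the turn, a rotation vector about the tool's x, y, z in rad. In form: [[jaw, [dx, dy, dz], [rx, ry, rz]], ...]. A call has exactly 5 rows; each row is the pose to reach, as a shift and turn from the pose commanded when the call began, along the tool's axes at that moment; what a row does not reach only later rows make up. A row lasts 1/10 s, in which the tool goes at most 50 mm and 8.59 degrees, less where a joint would pass 70% of its speed; a pose out of reach is approached as far as the arm can. A call with a gripper value outside its range is refused whole. The fingers move at their own pace and stop on an object; "force" is the grip in N (left out, the last holds). Time passes only in rows, so rows that repeat a pose let the fingers close, or fill a call up. It gives the time, the measured TCP pose, the force, the opening and the grip force at its end, in the units of the state.
- read_state(): the state, without advancing time (a new reading comes with each control period).
- grab_frame(name): name is "scene" or "top" or "wrist"; returns a dict with "image" (384x512x3 uint8, red, green, blue), "depth" (384x512 float32, m along the optical axis (not along the pixel's ray), 0 where there is no reading), "mtx" (3x3 intrinsics, pixels), "view" (4x4, takes a point from world to camera coordinates); the wrist camera has in their place "mount" (4x4, takes a point from camera to tool coordinates, whose origin is the TCP and whose axes are the flange's). Camera axes: x right, y up, looking along -z (the intrinsics and any distortion apply to the point x, -y, -z); pixel columns grow to the right and rows downward; lengths in m; the calibration is good to about 2 mm. A picture is of the moment at which its call begins: read the wrist's pose just before it.
- finish_job(): hands the job in; it is judged then, once.
The state is a dict: "t": time; "q": joint angles; "qd": joint speeds; "effort": joint torques, N m; "tool_pos": TCP position; "tool_rot": TCP orientation; "force": force on the tool from outside, world axes, zero at the start; "wrist_torque": the same for the moment, N m; "opening": opening from 0.0 (shut) to 1.0 (fully open); "gripper_force": force on a finger pad.
Only numpy, scipy, OpenCV 4.12 (cv2) and the standard library are available. Lean on these libraries where they do the work, as an engineer would, in place of code of your own. Each camera call takes 0.05 s, during which the arm holds its last target. There are 200 camera calls.

## Working session

There is one attempt and no reset: what is moved stays moved. The work goes in short steps, Python scripts to look and compute and a tool call to move; the robot and the scene stay as the last step left them, time stands still between calls to the robot, and variables do not carry over. Pictures are saved under pics/ and viewed, at most 10 in all, crops included, and the job is handed in when it is done.

Besides the shell and the picture viewer there is one more tool, called after ">>>" by a JSON object that holds its "api" and its "payload". play_rows: Moves the arm, as the interface text tells. Its arguments: {"type":"object","properties":{"motion":{"type":"array"},"force":{"type":"number"}},"required":["motion"]}

```bash
mkdir -p pics; ls
python3 - <<'E'
from station import *
import cv2,numpy as np
s=read_state(); print({k:np.round(v,4) for k,v in s.items()})
ims=[]
for n in ["scene","top"]:
    f=grab_frame(n); np.savez(f"pics/{n}0.npz",**f)
    cv2.imwrite(f"pics/{n}0.png",f["image"][:,:,::-1]); print(n,f["mtx"],f["view"],f.keys())
E
```

```text
pics
{'t': np.float64(0.0), 'q': array([-1.0764e+00,  3.8560e-01,  6.6000e-03, -5.0000e-04, -1.1940e+00,
       -2.5860e-01]), 'qd': array([-0.0005, -0.0006, -0.    ,  0.0005,  0.0024, -0.0005]), 'effort': array([-6.00000e-04, -3.92290e+01,  1.88391e+01,  4.18620e+00,
       -4.80000e-03,  0.00000e+00]), 'tool_pos': array([ 0.1459, -0.6071,  0.2302]), 'tool_rot': array([-1.175e-01,  9.931e-01,  1.100e-03, -2.000e-04]), 'force': array([-0.2515, -0.383 , -0.7226]), 'wrist_torque': array([-0.0015, -0.0235, -0.0258]), 'gripper_force': np.float64(0.0), 'opening': np.float64(1.0018)}
scene [[394.80966254   0.         246.9362077 ]
 [  0.         394.80966254 196.13627893]
 [  0.           0.           1.        ]] [[ 0.12227177  0.992494   -0.00229779 -0.02068039]
 [-0.68811247  0.08644097  0.72043681  0.34082996]
 [ 0.71522783 -0.08650795  0.69351678 -1.6889088 ]
 [ 0.          0.          0.          1.        ]] dict_keys(['image', 'depth', 'mtx', 'view'])
top [[347.60123204   0.         261.38123679]
 [  0.         347.60123204 190.10242124]
 [  0.           0.           1.        ]] [[ 0.01447551 -0.99986303  0.00802377 -0.04893642]
 [ 0.9966495   0.0150741   0.08038999 -0.53449683]
 [-0.08049993  0.0068332   0.99673119 -1.36050017]
 [ 0.          0.          0.          1.        ]] dict_keys(['image', 'depth', 'mtx', 'view'])
```

View pics/top0.png

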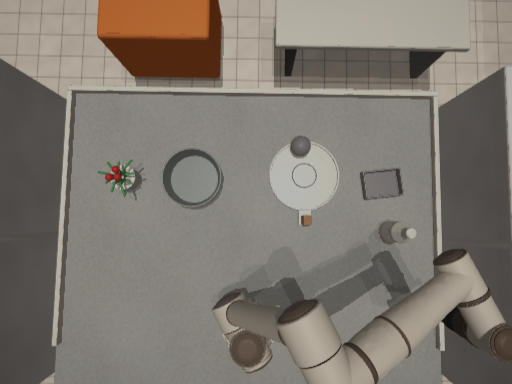

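View pics/scene0.png

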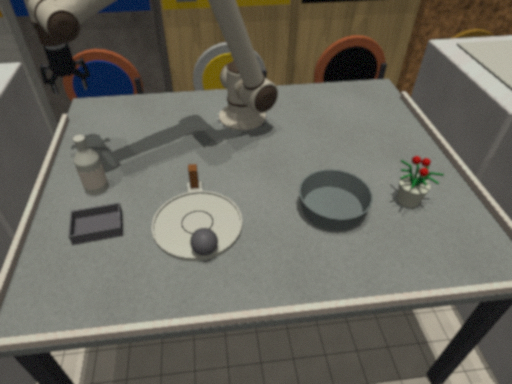

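The top view shows the lid's ring at about (304,175), the ball at (300,147), the grip at (306,220) and the tub at (192,179). The scene view agrees: ball at (204,240) on the lid, tub at (335,198). Next I'll measure these and look through the wrist camera.

```bash
cat > h.py <<'E'
import numpy as np, cv2
from scipy.spatial.transform import Rotation as R
def ray(f,u,v):
    M=f["mtx"]; d=np.array([(u-M[0,2])/M[0,0],-(v-M[1,2])/M[1,1],-1.])
    V=f["view"]; return -V[:3,:3].T@V[:3,3], V[:3,:3].T@d
def onz(f,u,v,z):
    o,d=ray(f,u,v); return o+d*(z-o[2])/d[2]
def cloud(f):
    h,w=f["depth"].shape; v,u=np.mgrid[:h,:w]; M=f["mtx"]; D=f["depth"]
    P=np.stack([(u-M[0,2])/M[0,0]*D,-(v-M[1,2])/M[1,1]*D,-D],-1)
    V=f["view"]; return (P-V[:3,3])@V[:3,:3]
def proj(f,p):
    c=f["view"][:3,:3]@np.asarray(p)+f["view"][:3,3]; M=f["mtx"]
    return np.array([M[0,2]+M[0,0]*c[0]/-c[2], M[1,2]-M[1,1]*c[1]/-c[2]])
E
python3 - <<'E'
from h import *
f=dict(np.load("pics/top0.npz")); im=f["image"]; P=cloud(f)
hsv=cv2.cvtColor(im,cv2.COLOR_RGB2HSV)
def comp(m,box):
    mm=np.zeros(m.shape,np.uint8); a,b,c,d=box; mm[b:d,a:c]=m[b:d,a:c]
    n,l,st,ce=cv2.connectedComponentsWithStats(mm); i=1+np.argmax(st[1:,4]); return l==i,st[i],ce[i]
print(im[147,300],im[160,290],im[220,306],im[179,192],im[152,192],im[250,150],im[170,304])
# lid white
m,st,ce=comp((im.min(2)>165)&(hsv[...,1]<40),(255,125,350,235)); print("white",st,ce)
c=max(cv2.findContours(m.astype(np.uint8),0,1)[0],key=len)
(e,r)=cv2.minEnclosingCircle(c); print("circ",e,r)
h=cv2.convexHull(c)[:,0]; k=h[h[:,1]<208]; k=k[np.hypot(*(k-[300,147]).T)>18]
A=np.c_[2*k,np.ones(len(k))]; s=np.linalg.lstsq(A,(k**2).sum(1),rcond=None)[0]; print("rim",s[:2],np.sqrt(s[2]+s[0]**2+s[1]**2), onz(f,*s[:2],.016))
g,st,ce=comp((hsv[...,1]>90)&(im[...,0]>im[...,2]+25),(280,200,330,240)); print("grip",st,ce,onz(f,*ce,.085),P[g][:,2].max())
zt=P[g][:,2]>.08; print("grip top",P[g][zt].mean(0),zt.sum())
b,st,ce=comp(im.max(2)<125,(280,130,320,165)); print("ball",st,ce,onz(f,*ce,.05), P[147,300])
hi=(P[...,2]>.04)&b; q=P[hi]; A=np.c_[2*q,np.ones(len(q))]; s=np.linalg.lstsq(A,(q**2).sum(1),rcond=None)[0]; print("ball sph",s[:3],np.sqrt(s[3]+s[:3]@s[:3]))
rg,st,ce=comp(im.max(2)<150,(289,160,320,191)); print("ring",st,ce,onz(f,*ce,.0135))
# tub rim by depth height
t=(P[...,2]>.06)&(P[...,2]<.08); t,st,ce=comp(t,(150,140,235,220)); q=P[t]; A=np.c_[2*q[:,:2],np.ones(len(q))]; s=np.linalg.lstsq(A,(q[:,:2]**2).sum(1),rcond=None)[0]
print("tub",st,s[:2],np.sqrt(s[2]+s[:2]@s[:2]),q[:,2].mean())
print("flat z",P[250,150],P[175,304],P[175,290])
from station import *
w=grab_frame("wrist"); cv2.imwrite("pics/wrist0.png",w["image"][:,:,::-1]); print(w["mount"],w["mtx"])
E
```

```text
[113 109 107] [183 183 177] [140 102  76] [134 137 132] [65 66 63] [132 130 124] [183 183 178]
white [ 270  145   66   79 2696] [302.66691395 179.72366469]
circ (303.513427734375, 183.55369567871094) 39.70378494262695
rim [302.27676738 175.6776732 ] 33.217085723661256 [ 0.59613167 -0.2042043   0.016     ]
grip [304 216   7   9  62] [306.9516129  219.93548387] [ 0.41977715 -0.2140831   0.085     ] 0.09908481027508532
grip top [ 0.41980523 -0.21315643  0.09167761] 62
ball [290 135  21  22 362] [299.83425414 145.92541436] [ 0.70971479 -0.1897421   0.05      ] [ 0.69770017 -0.18605468  0.08707771]
ball sph [ 0.70892729 -0.1909765   0.0530573 ] 0.03837193333352802
ring [292 163  25  25  81] [303.82716049 175.33333333] [ 0.59793205 -0.21074395  0.0135    ]
tub [161 148  61  60 404] [0.57655591 0.22950745] 0.11096208955820423 0.06867457409330886
flat z [0.29157172 0.39757497 0.00114582] [ 0.59885016 -0.21098052  0.01698517] [ 0.59856712 -0.15524956  0.01233228]
[[-3.27065337e-04  9.60186286e-01  2.79360321e-01  7.20138540e-02]
 [ 9.99999755e-01  1.40945858e-04  6.86321435e-04  5.09332534e-04]
 [ 6.19621750e-04  2.79360477e-01 -9.60186097e-01 -1.42494170e-01]
 [ 0.00000000e+00  0.00000000e+00  0.00000000e+00  1.00000000e+00]] [[274.82906355   0.         253.84723887]
 [  0.         274.82906355 191.14865809]
 [  0.           0.           1.        ]]
```

View pics/wrist0.png

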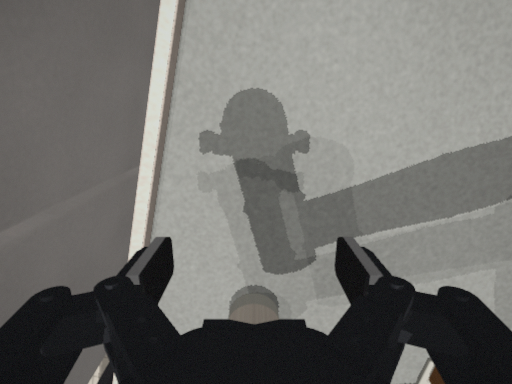

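The wrist view shows only counter, the bottle and the fingers (camera on tool +x, tilted back). It won't see the crown when gripping, so I'll use the top camera for feedback.

```bash
cat >> h.py <<'E'
def Rd(yaw,pitch=0,roll=0):
    """tool down, tool x along -lid x; yaw of lid x in world; pitch>0 raises the far (+x) side; roll>0 raises the +y side"""
    return R.from_euler("z",yaw)*R.from_euler("yx",[-pitch,roll])*R.from_matrix([[-1,0,0],[0,1,0],[0,0,-1.]])
def cmd(p0,R0,p1,R1):
    return np.round(R0.inv().apply(np.array(p1)-p0)*100,2), np.round((R0.inv()*R1).as_rotvec(),4)
E
python3 - <<'E'
import station
print([ (k,getattr(station,k)) for k in dir(station) if 'hold' in k.lower()], [k for k in dir(station) if not k.startswith('_')])
from h import *
from station import read_state
s=read_state(); p=s["tool_pos"];r=R.from_quat(s["tool_rot"])
print(cmd(p,r,[.42,-.2135,.2],Rd(.015)), cmd(p,r,[.42,-.2135,.2],Rd(.0)))
f=dict(np.load("pics/top0.npz"));P=cloud(f)
print(P[233,408],P[233,390],P[185,380])
E
```

```text
[('hold_point_z', 0.0187)] ['PlanningError', 'finish_job', 'grab_frame', 'hold_point_z', 'read_state']
(array([-35.85,  31.89,   3.1 ]), array([ 0.0016, -0.0003,  0.2207])) (array([-35.85,  31.89,   3.1 ]), array([ 0.0016, -0.0003,  0.2357]))
[ 0.38079381 -0.54137154  0.21117742] [ 0.3767751  -0.51197003  0.12607597] [ 0.56470155 -0.52098482  0.00243051]
```

>>> {"api": "play_rows", "payload": {"motion": [[8.54, [-1.2, 1.1, 0], [0, 0, 0]], [8.54, [-3.6, 3.2, 0], [0, 0, 0]], [8.54, [-6.6, 5.9, 0], [0, 0, 0]], [8.54, [-9.6, 8.5, 0], [0, 0, 0]], [8.54, [-12.6, 11.2, 0], [0, 0, 0]]]}}

```text
t: 0.65
tool_pos: [0.2431, -0.4673, 0.2311]
tool_rot: [-0.118, 0.993, 0.0, 0.0]
force: [0.5, 0.4, 1.7]
opening: 0.999
gripper_force: 0.0
```

>>> {"api": "play_rows", "payload": {"motion": [[8.54, [-3, 2.7, 0.4], [0, 0, 0]], [8.54, [-6, 5.3, 1], [0, 0, 0]], [8.54, [-9, 8, 1.5], [0, 0, 0]], [8.54, [-12, 10.7, 2], [0, 0, 0]], [8.54, [-15, 13.4, 2.5], [0, 0, 0]]]}}

```text
t: 1.15
tool_pos: [0.3573, -0.3018, 0.2062]
tool_rot: [-0.118, 0.993, 0.0, 0.0]
force: [0.2, 0.3, 0.3]
opening: 0.999
gripper_force: 0.0
```

>>> {"api": "play_rows", "payload": {"motion": [[8.54, [-3, 2.7, 0.2], [0, 0, 0.05]], [8.54, [-5.2, 4.6, 0.4], [0, 0, 0.1]], [8.54, [-7, 6.2, 0.5], [0, 0, 0.15]], [8.54, [-8, 7.1, 0.6], [0, 0, 0.2]], [8.54, [-8.25, 7.29, 0.6], [0, 0, 0.2207]]]}}

```text
t: 1.65
tool_pos: [0.4204, -0.2122, 0.2002]
tool_rot: [-0.008, 1.0, 0.0, -0.0]
force: [-1.1, 0.3, 0.3]
opening: 0.998
gripper_force: 0.0
```

Run:
```python
from h import *
from station import *
s=read_state(); print(s["t"],s["tool_pos"],s["tool_rot"],np.abs(s["qd"]).max())
p=s["tool_pos"];r=R.from_quat(s["tool_rot"])
w=grab_frame("wrist"); im=w["image"]; cv2.imwrite("pics/wrist1.png",im[:,:,::-1])
hsv=cv2.cvtColor(im,cv2.COLOR_RGB2HSV)
# put wrist in the same 'view' form
T=np.eye(4);T[:3,:3]=r.as_matrix();T[:3,3]=p; w["view"]=np.linalg.inv(T@w["mount"]); P=cloud(w)
m=((hsv[...,1]>90)&(im[...,0]>im[...,2].astype(int)+25)&(P[...,2]>.087)&(P[...,2]<.1)).astype(np.uint8)
n,l,st,ce=cv2.connectedComponentsWithStats(m); i=1+np.argmax(st[1:,4]); print(st[i],ce[i],onz(w,*ce[i],.09),P[l==i].mean(0))
c=max(cv2.findContours((l==i).astype(np.uint8),0,1)[0],key=len)[:,0]
q=np.array([onz(w,u,v,.09)[:2] for u,v in c]); (a,b),sz,an=cv2.minAreaRect((q*1000).astype(np.float32)); print(a,b,sz,an)
```

```text
1.65 [ 0.42035284 -0.21216109  0.20015767] [-8.39671462e-03  9.99964727e-01  1.57557120e-04 -1.21903788e-04] 0.22727383614177027
[ 238  171   30   36 1034] [252.48355899 188.82398453] [ 0.41947877 -0.2133478   0.09      ] [ 0.41966829 -0.21334322  0.08968614]
419.4784240722656 -213.36306762695312 (34.717010498046875, 28.13618278503418) 0.9542796015739441
```

>>> {"api": "play_rows", "payload": {"motion": [[8.54, [0.09, -0.12, 2], [0, 0, 0]], [8.54, [0.09, -0.12, 4.5], [0, 0, 0]], [8.54, [0.09, -0.12, 7], [0, 0, 0]], [8.54, [0.09, -0.12, 9.5], [0, 0, 0]], [8.54, [0.09, -0.12, 11.5], [0, 0, 0]]]}}

```text
t: 2.2
tool_pos: [0.418, -0.2154, 0.0842]
tool_rot: [-0.007, 1.0, 0.0, -0.001]
force: [-0.9, 0.4, -1.0]
opening: 1.005
gripper_force: 0.0
```

>>> {"api": "play_rows", "payload": {"motion": [[8.54, [0, 0, 1.5], [0, 0, 0]], [8.54, [0, 0, 3], [0, 0, 0]], [8.54, [0, 0, 4.1], [0, 0, 0]], [8.54, [0, 0, 4.6], [0, 0, 0]], [8.54, [0, 0, 4.6], [0, 0, 0]]]}}

```text
t: 2.7
tool_pos: [0.4188, -0.2152, 0.0389]
tool_rot: [-0.007, 1.0, 0.0, -0.001]
force: [0.3, -0.7, 0.4]
opening: 0.997
gripper_force: 0.0
```

>>> {"api": "play_rows", "payload": {"motion": [[4, [0, 0, 0], [0, 0, 0]], [3.4, [0, 0, 0], [0, 0, 0]], [3, [0, 0, 0], [0, 0, 0]], [2.6, [0, 0, 0], [0, 0, 0]], [2, [0, 0, 0], [0, 0, 0]]], "force": 60}}

```text
t: 3.2
tool_pos: [0.4196, -0.2151, 0.0399]
tool_rot: [-0.008, 1.0, -0.0, 0.0]
force: [-0.8, 1.6, 4.6]
opening: 0.341
gripper_force: 59.9
```

>>> {"api": "play_rows", "payload": {"motion": [[1, [0, 0, 0], [0, 0, 0]], [0, [0, 0, 0], [0, 0, 0]], [0, [0, 0, 0], [0, 0, 0]], [0, [0, 0, 0], [0, 0, 0]], [0, [0, 0, 0], [0, 0, 0]]], "force": 60}}

```text
t: 3.7
tool_pos: [0.4196, -0.2151, 0.0399]
tool_rot: [-0.008, 1.0, -0.0, 0.0]
force: [-1.6, 1.1, 5.7]
opening: 0.344
gripper_force: 60.0
```

Run:
```python
from h import *
from station import *
s=read_state(); print(s["t"],s["tool_pos"],s["tool_rot"],s["force"],s["opening"],s["gripper_force"])
f=grab_frame("top"); np.savez("pics/top1.npz",**f); cv2.imwrite("pics/top1.png",f["image"][100:260,160:400,::-1].repeat(3,0).repeat(3,1))
```

```text
3.7 [ 0.41959549 -0.21506873  0.03990593] [-7.84434386e-03  9.99969132e-01 -1.24714075e-04  4.30941121e-04] [-1.59737917  1.07151282  5.66384188] 0.3436835512217639 59.99603569507599
```

View pics/top1.png

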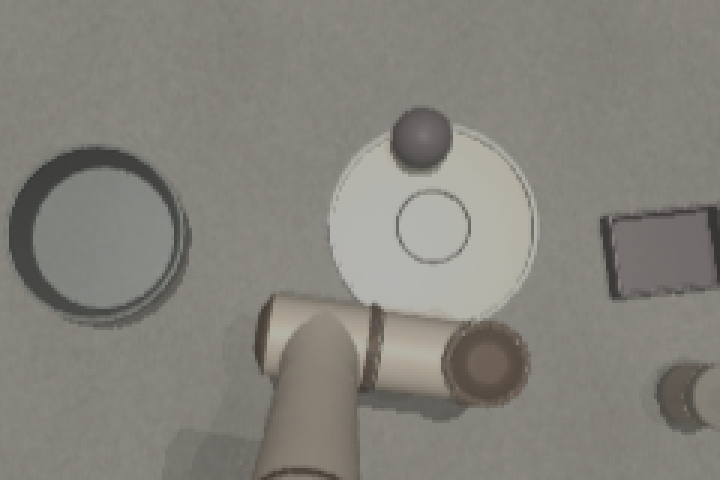

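The top crop shows the fingers closed on the grip, with the ring at (434,227) and the ball at (421,140) in the crop, both unobstructed. I'll lift a little and measure the sag.

>>> {"api": "play_rows", "payload": {"motion": [[0, [0, 0, -0.2], [0, 0, 0]], [0, [0, 0, -0.6], [0, 0, 0]], [0, [0, 0, -1.2], [0, 0, 0]], [0, [0, 0, -1.8], [0, 0, 0]], [0, [0, 0, -2.4], [0, 0, 0]]]}}

```text
t: 4.25
tool_pos: [0.4188, -0.215, 0.0636]
tool_rot: [-0.007, 1.0, 0.0, -0.0]
force: [0.1, 0.0, -3.2]
opening: 0.342
gripper_force: 59.3
```

>>> {"api": "play_rows", "payload": {"motion": [[0, [0, 0, -0.6], [0, 0, 0]], [0, [0, 0, -1.1], [0, 0, 0]], [0, [0, 0, -1.4], [0, 0, 0]], [0, [0, 0, -1.6], [0, 0, 0]], [0, [0, 0, -1.6], [0, 0, 0]]]}}

```text
t: 4.75
tool_pos: [0.4193, -0.2151, 0.0795]
tool_rot: [-0.008, 1.0, -0.0, 0.0]
force: [-0.3, 0.3, -3.1]
opening: 0.342
gripper_force: 59.3
```

```bash
cat >> h.py <<'E'
def plane(q):
    m=np.ones(len(q),bool)
    for _ in range(6):
        A=np.c_[q[:,:2],np.ones(len(q))]; c=np.linalg.lstsq(A[m],q[m,2],rcond=None)[0]; r=q[:,2]-A@c; m=np.abs(r)<max(2.5*r[m].std(),1e-4)
    return c,r[m].std(),m.sum()
def ball(f,z,guess):
    """ball centre on plane z: dark blob next to the projected guess"""
    u,v=proj(f,[guess[0],guess[1],z]); im=f["image"].astype(int); g=im.max(2)
    vv,uu=np.mgrid[:384,:512]; m=((g<140)&(np.hypot(uu-u,vv-v)<22)).astype(np.uint8)
    m=cv2.morphologyEx(m,cv2.MORPH_OPEN,np.ones((5,5),np.uint8))
    n,l,st,ce=cv2.connectedComponentsWithStats(m)
    i=1+np.argmax(st[1:,4]); c=max(cv2.findContours((l==i).astype(np.uint8),0,1)[0],key=len)
    e,rr=cv2.minEnclosingCircle(c); return ce[i],st[i,4],onz(f,*ce[i],z),np.array(e),rr
def ring(f,z,guess):
    u,v=proj(f,[guess[0],guess[1],z]); g=f["image"].astype(int).max(2); vv,uu=np.mgrid[:384,:512]
    d=np.hypot(uu-u,vv-v); loc=g[(d<9)]; m=(g<np.median(loc)-10)&(d<18)&(d>8)
    p=np.argwhere(m)[:,::-1].astype(float); w=(np.median(loc)-g[m])[:,None]
    A=np.c_[2*p,np.ones(len(p))]*np.sqrt(w); s=np.linalg.lstsq(A,((p**2).sum(1)[:,None]*np.sqrt(w))[:,0],rcond=None)[0]
    return s[:2],np.sqrt(s[2]+s[:2]@s[:2]),onz(f,*s[:2],z),m.sum()
E
cat > lid.py <<'E'
from h import *
def look(f,s,off=(0.178,0),dz=-.0393+.0):
    p=s["tool_pos"]; Rm=R.from_quat(s["tool_rot"]).as_matrix(); T=Rm
    c=p+T@np.array([-.178,0,.0393-.0135]);
    rg=ring(f,c[2],c); c=rg[2]
    P=cloud(f).reshape(-1,3); im=f["image"].reshape(-1,3).astype(int)
    rr=np.hypot(*(P[:,:2]-c[:2]).T); ok=(im.min(1)>140)&(np.abs(P[:,2]-c[2])<.03)
    q=P[ok&(rr<.118)&(P[:,2]!=0)]; ql=q.copy(); r=np.hypot(*(q[:,:2]-c[:2]).T)
    ql[:,2]+=np.clip(r-.02,0,None)**2/2.6
    pl,sd,n=plane(ql-c)
    return c,rg,pl,sd,n
E
python3 - <<'E'
from lid import *
from station import *
f0=dict(np.load("pics/top1.npz"))
s=read_state(); f=grab_frame("top"); s0=dict(s); s0["tool_pos"]=np.array([.4196,-.2151,.0399]);s0["tool_rot"]=[-7.84e-3,.99997,-1.2e-4,4.3e-4]
for ff,ss in ((f0,s0),(f,s)):
    c,rg,pl,sd,n=look(ff,ss); print("t",ss["t"],"crown",c,"px",rg[0],rg[1],rg[3]); print("plane",pl,sd,n)
    b=ball(ff,c[2]+.035,c+[.11,.02,0]); print("ball",b, b[2]-c)
P=cloud(f0); q=P[230:330,100:180].reshape(-1,3); print("counter",plane(q))
print(s["tool_pos"],s["tool_rot"],s["force"],s["wrist_torque"])
E
```

```text
t 4.75 crown [ 0.60002304 -0.21076802  0.01425275] px [303.85988177 174.79330517] 12.060984994436922 149
plane [-0.0038974  -0.00190128  0.00062772] 0.0026754440892625326 2356
ball (array([299.16555556, 139.20111111]), np.int32(900), array([ 0.73673442, -0.18703819,  0.04925275]), array([299.5, 141.5]), 20.988191604614258) [0.13671138 0.02372982 0.035     ]
t 4.75 crown [ 0.59891503 -0.21100553  0.05377576] px [305.23418754 173.81749212] 12.366593364517465 160
plane [-0.00515191 -0.00016694 -0.00017729] 0.0025999334927127656 2493
ball (array([300.2671156 , 137.47138047]), np.int32(891), array([ 0.73437728, -0.18667458,  0.08877576]), array([300.5, 139.5]), 20.988191604614258) [0.13546225 0.02433095 0.035     ]
counter (array([-0.00086484, -0.00166559,  0.00187905]), np.float64(0.0027295502865310314), np.int64(7507))
[ 0.41928031 -0.21506873  0.07951773] [-7.53473780e-03  9.99971600e-01 -1.86932070e-05  1.63155049e-04] [-0.33991955  0.2969411  -3.08430964] [0.01255582 0.45049282 0.04372882]
```

>>> {"api": "play_rows", "payload": {"motion": [[0, [0, 0, -0.3], [0, 0.003, 0]], [0, [0, 0, -0.9], [0, 0.009, 0]], [0, [0, 0, -1.7], [0, 0.016, 0]], [0, [0, 0, -2.8], [0, 0.023, 0]], [0, [0, 0, -4.0], [0, 0.03, 0]]]}}

```text
t: 5.3
tool_pos: [0.4193, -0.2151, 0.1202]
tool_rot: [-0.008, 1.0, -0.0, -0.015]
force: [0.2, 0.6, -3.5]
opening: 0.342
gripper_force: 59.4
```

>>> {"api": "play_rows", "payload": {"motion": [[0, [0.04, 0, -1.4], [0, 0, 0]], [0, [0.08, 0, -2.8], [0, 0, 0]], [0, [0.12, 0, -4.2], [0, 0, 0]], [0, [0.16, 0, -5.4], [0, 0, 0]], [0, [0.18, 0, -6.0], [0, 0, 0]]]}}

```text
t: 5.8
tool_pos: [0.4199, -0.2152, 0.1811]
tool_rot: [-0.008, 1.0, -0.0, -0.014]
force: [-0.1, 0.2, -3.5]
opening: 0.343
gripper_force: 59.4
```

>>> {"api": "play_rows", "payload": {"motion": [[0, [0, 0.05, 0], [0, 0, 0]], [0, [0, 0.2, 0], [0, 0, 0]], [0, [0, 0.45, 0], [0, 0, 0]], [0, [0, 0.8, 0], [0, 0, 0]], [0, [0, 1.25, 0], [0, 0, 0]]]}}

```text
t: 6.3
tool_pos: [0.4188, -0.2022, 0.1789]
tool_rot: [-0.007, 1.0, -0.0, -0.016]
force: [0.1, 0.8, -3.3]
opening: 0.343
gripper_force: 59.3
```

>>> {"api": "play_rows", "payload": {"motion": [[0, [0, 0.55, 0], [0, 0, 0]], [0, [0, 1.2, 0], [0, 0, 0]], [0, [0, 1.95, 0], [0, 0, 0]], [0, [0, 2.8, 0], [0, 0, 0]], [0, [0, 3.75, 0], [0, 0, 0]]]}}

```text
t: 6.8
tool_pos: [0.4184, -0.1643, 0.1794]
tool_rot: [-0.008, 1.0, -0.0, -0.015]
force: [0.9, 0.9, -3.6]
opening: 0.346
gripper_force: 59.4
```

>>> {"api": "play_rows", "payload": {"motion": [[0, [0, 1.05, 0], [0, 0, 0]], [0, [0, 2.2, 0], [0, 0, 0]], [0, [0, 3.45, 0], [0, 0, 0]], [0, [0, 4.8, 0], [0, 0, 0]], [0, [0, 6.25, 0], [0, 0, 0]]]}}

```text
t: 7.3
tool_pos: [0.4174, -0.1014, 0.1794]
tool_rot: [-0.008, 1.0, -0.0, -0.015]
force: [-0.0, -0.0, -3.3]
opening: 0.34
gripper_force: 59.5
```

>>> {"api": "play_rows", "payload": {"motion": [[0, [0.1, 1.44, 0], [0, 0, 0]], [0, [0.2, 2.88, 0], [0, 0, 0]], [0, [0.3, 4.32, 0], [0, 0, 0]], [0, [0.4, 5.76, 0], [0, 0, 0]], [0, [0.5, 7.2, 0], [0, 0, 0]]]}}

```text
t: 7.8
tool_pos: [0.4112, -0.0294, 0.1796]
tool_rot: [-0.008, 1.0, 0.0, -0.015]
force: [-0.1, -0.5, -2.5]
opening: 0.345
gripper_force: 59.5
```

>>> {"api": "play_rows", "payload": {"motion": [[0, [0.1, 1.44, 0], [0, 0, 0]], [0, [0.2, 2.88, 0], [0, 0, 0]], [0, [0.3, 4.32, 0], [0, 0, 0]], [0, [0.4, 5.76, 0], [0, 0, 0]], [0, [0.5, 7.2, 0], [0, 0, 0]]]}}

```text
t: 8.3
tool_pos: [0.405, 0.0425, 0.1797]
tool_rot: [-0.008, 1.0, 0.0, -0.015]
force: [0.5, 0.8, -3.9]
opening: 0.349
gripper_force: 59.4
```

>>> {"api": "play_rows", "payload": {"motion": [[0, [0.1, 1.44, 0], [0, 0, 0]], [0, [0.2, 2.88, 0], [0, 0, 0]], [0, [0.3, 4.32, 0], [0, 0, 0]], [0, [0.4, 5.76, 0], [0, 0, 0]], [0, [0.5, 7.2, 0], [0, 0, 0]]]}}

```text
t: 8.8
tool_pos: [0.3988, 0.1145, 0.1799]
tool_rot: [-0.008, 1.0, 0.0, -0.015]
force: [0.9, 0.1, -4.5]
opening: 0.342
gripper_force: 59.4
```

>>> {"api": "play_rows", "payload": {"motion": [[0, [0, 1.45, 0], [0, 0, 0]], [0, [0, 2.8, 0], [0, 0, 0]], [0, [0, 4.05, 0], [0, 0, 0]], [0, [0, 5.2, 0], [0, 0, 0]], [0, [0, 6.25, 0], [0, 0, 0]]]}}

```text
t: 9.3
tool_pos: [0.3983, 0.1766, 0.1797]
tool_rot: [-0.008, 1.0, -0.0, -0.015]
force: [-0.5, 0.3, -3.2]
opening: 0.344
gripper_force: 59.3
```

>>> {"api": "play_rows", "payload": {"motion": [[0, [0, 0.95, 0], [0, 0, 0]], [0, [0, 1.8, 0], [0, 0, 0]], [0, [0, 2.55, 0], [0, 0, 0]], [0, [0, 3.2, 0], [0, 0, 0]], [0, [0, 3.75, 0], [0, 0, 0]]]}}

```text
t: 9.8
tool_pos: [0.3978, 0.2136, 0.1798]
tool_rot: [-0.008, 1.0, -0.0, -0.015]
force: [-1.0, -0.3, -3.9]
opening: 0.348
gripper_force: 59.5
```

>>> {"api": "play_rows", "payload": {"motion": [[0, [0, 0.45, 0], [0, 0, 0]], [0, [0, 0.8, 0], [0, 0, 0]], [0, [0, 1.05, 0], [0, 0, 0]], [0, [0, 1.2, 0], [0, 0, 0]], [0, [0, 1.25, 0], [0, 0, 0]]]}}

```text
t: 10.3
tool_pos: [0.3976, 0.2257, 0.1798]
tool_rot: [-0.007, 1.0, -0.0, -0.015]
force: [-0.1, -0.6, -4.9]
opening: 0.342
gripper_force: 59.4
```

```bash
cat >> lid.py <<'E'
def ball(f,c,n=None):
    """silhouette of what stands clear of the lid, beyond the gripper; centre relative to crown c"""
    P=cloud(f); m=((P[...,2]>c[2]+.013)&(P[...,2]<c[2]+.1)&(np.hypot(P[...,0]-c[0],P[...,1]-c[1])<.15)&(P[...,0]>c[0]-.09)).astype(np.uint8)
    m&=(f["image"].max(2)<150).astype(np.uint8)
    m=cv2.morphologyEx(m,cv2.MORPH_OPEN,np.ones((5,5),np.uint8)); k,l,st,ce=cv2.connectedComponentsWithStats(m)
    i=1+np.argmax(st[1:,4]); b=c
    for _ in range(3):
        r=np.hypot(*(b-c)[:2]); b=onz(f,*ce[i],c[2]+.04-max(r-.02,0)**2/2.6)
    return b-c,ce[i],st[i]
E
python3 - <<'E'
from lid import *
from station import *
s=read_state(); f=grab_frame("top"); sc=grab_frame("scene"); np.savez("pics/top2.npz",**f); np.savez("pics/scene2.npz",**sc)
cv2.imwrite("pics/top2.png",np.hstack([f["image"][100:260,120:300],sc["image"][130:290,230:410]])[:,:,::-1].repeat(2,0).repeat(2,1))
print(s["t"],s["tool_pos"],s["tool_rot"],R.from_matrix(R.from_quat(s["tool_rot"]).as_matrix()@Rd(0).as_matrix().T).as_rotvec())
c,rg,pl,sd,n=look(f,s); print(c,rg,pl,sd,n); print(ball(f,c))
# tub again from the first views: inner/outer rim
f0=dict(np.load("pics/top0.npz")); print(ball(dict(np.load("pics/top1.npz")),np.array([.5985,-.211,.0135])))
E
```

```text
10.3 [0.3975757  0.22568731 0.17978599] [-7.49263720e-03  9.99859100e-01 -1.16957634e-04 -1.50209006e-02] [-0.00023393  0.03004321  0.01498598]
[0.57544779 0.22938525 0.14865064] (array([187.06369463, 175.05165899]), np.float64(13.226635012023216), array([0.57544779, 0.22938525, 0.14865064]), np.int64(178)) [-0.03767816 -0.00157285 -0.00075235] 0.002324793391512982 2917
(array([0.11169052, 0.01402619, 0.03670528]), array([181.965, 142.345]), array([171, 132,  23,  22, 400], dtype=int32))
(array([0.11101852, 0.01943665, 0.03669496]), array([300.30188679, 145.97169811]), array([291, 137,  20,  19, 318], dtype=int32))
```

View pics/top2.png

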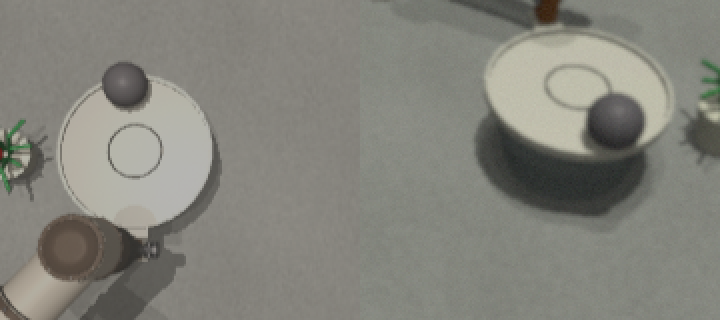

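Top (left) and scene (right): the lid hangs level over the tub, the ball still rests on the far lip at (125,83), and the ring at (135,151) is clear. I'll write a small model-predictive planner and pre-tilt the lid to just below the roll-off tilt.

```bash
cat > mpc.py <<'E'
import json,sys,time
from lid import *
from scipy.optimize import least_squares
YAW=.0155; DT=.02; HOLD=.1
def Rt(u):  # tool orientation for tool tilt u=(slope along world x, along world y)
    return R.from_rotvec([u[1],-u[0],0])*Rd(YAW)
def pose(S,u):
    r=Rt(u); return np.array(S["C"])-r.apply(S["off"]), r
def acc(x,v,h):
    r=np.hypot(*x)+1e-9; a=7*(max(r-.02,0)/1.3*x/r-h); sp=np.hypot(*v)
    return a-.07*v/max(sp,.004)
def sim(x,v,hs,dt=DT):
    x=x.copy();v=v.copy();tr=[]
    for h in hs:
        v=v+acc(x,v,h)*dt; x=x+v*dt; r=np.hypot(*x)
        if r>.1135: n=x/r; x=n*.1135; v=v-n*max(v@n,0)
        tr.append(np.r_[x,v])
    return np.array(tr)
def profile(u0,U,off):  # U rows (n,2) of tool tilt -> fine true tilt, holding after each 5 rows
    out=[];p=np.array(u0)
    k=int(round(.1/DT));hd=int(round(HOLD/DT))
    for i,u in enumerate(U):
        for j in range(k): out.append(p+(u-p)*(j+.5)/k)
        p=u
        if i%5==4: out+= [p]*hd
    return np.array(out)+off
def plan(S,x,v,n=20,umax=.125):
    u0=np.array(S["u"]); off=np.array(S["toff"])
    def res(z):
        U=z.reshape(-1,2); tr=sim(x,v,profile(u0,U,off)); d=np.diff(np.vstack([u0,U]),axis=0); dd=np.diff(np.vstack([[0,0],d]),axis=0)
        m=len(tr)//2; late=tr[m:]
        return np.r_[d.ravel()/.03,dd.ravel()/.03,tr[:m,:2].ravel()/.15,late[:,:2].ravel()/.03,late[:,2:].ravel()/.1,tr[-1,:2]/.002,tr[-1,2:]/.006,(U[-4:]+off).ravel()/.01,np.clip(np.hypot(*U.T)-umax,0,None)/.003]
    z0=np.tile(x/1.3,(n,1))*np.linspace(1,0,n)[:,None]
    return least_squares(res,z0.ravel(),max_nfev=25).x.reshape(-1,2)
def rows(S,U):
    p0,r0=pose(S,S["u"])
    for u in U:
        p1,r1=pose(S,u); a,b=cmd(p0,r0,p1,r1); print("  [0, %s, %s],"%(list(map(float,np.round(a,2))),list(map(float,np.round(b,3)))))
def save(S): json.dump(S,open("S.json","w"))
def load(): return json.load(open("S.json"))
E
python3 - <<'E'
from mpc import *
p=np.array([0.3975757,0.22568731,0.17978599]); r=R.from_quat([-7.49263720e-03,9.99859100e-01,-1.16957634e-04,-1.50209006e-02])
c=np.array([0.57544779,0.22938525,0.14865064])
off=r.inv().apply(c-p); S=dict(C=list(c),off=list(off),u=[-.03,0.],toff=[-.003,0.]); print(off)
U=[[-.022,0],[-.005,0],[.015,.002],[.035,.004],[.05,.006]]; rows(S,np.array(U)); S["u"]=U[-1]; save(S)
t=time.time(); x=np.array([.1117,.014]); U=plan(S,x,np.zeros(2)); print(time.time()-t); print(np.round(U.T,3)); tr=sim(x,np.zeros(2),profile(S["u"],U,np.array(S["toff"]))); print(np.round(tr[::10],3))
E
```

```text
[-0.17876253  0.00103209  0.02577707]
  [0, [0.02, 0.0, 0.14], [0.0, -0.008, 0.0]],
  [0, [0.06, 0.0, 0.45], [0.0, -0.025, -0.0]],
  [0, [0.1, -0.0, 0.81], [-0.001, -0.045, -0.0]],
  [0, [0.13, -0.01, 1.17], [-0.003, -0.065, -0.0]],
  [0, [0.15, -0.01, 1.44], [-0.005, -0.08, -0.0]],
1.969557762145996
[[ 0.087  0.116  0.124  0.121  0.102  0.072  0.039  0.008 -0.016 -0.03
  -0.028 -0.02  -0.011 -0.004  0.     0.002  0.003  0.003  0.003  0.003]
 [ 0.011  0.014  0.015  0.015  0.012  0.009  0.004  0.001 -0.002 -0.004
  -0.004 -0.003 -0.002 -0.001 -0.    -0.     0.     0.     0.     0.   ]]
[[ 0.112  0.014  0.003  0.   ]
 [ 0.111  0.014 -0.019 -0.002]
 [ 0.101  0.013 -0.077 -0.01 ]
 [ 0.08   0.01  -0.128 -0.016]
 [ 0.051  0.006 -0.15  -0.019]
 [ 0.023  0.003 -0.12  -0.015]
 [ 0.005  0.001 -0.063 -0.008]
 [-0.001 -0.    -0.009 -0.001]
 [-0.    -0.     0.004  0.   ]
 [ 0.     0.     0.001  0.   ]
 [ 0.     0.     0.     0.   ]
 [ 0.     0.    -0.    -0.   ]]
```

Create step.py:
```python
from mpc import *
from station import *
S=load(); off=np.array(S["toff"]); rest="rest" in sys.argv; nf=2
if "next" in S:
    U=np.array(S["next"])[:5]; HO=profile(S["u"],U,off)[:-int(round(HOLD/DT))]
    tr=sim(np.array(S["x"]),np.array(S["v"]),HO)[-1]; S["u"]=list(map(float,U[-1])); xp,vp=tr[:2],tr[2:]
else: xp,vp=np.array([.1117,.014]),np.zeros(2)
X=[]
for i in range(nf):
    s=read_state(); f=grab_frame("top"); r=R.from_quat(s["tool_rot"]); c=s["tool_pos"]+r.apply(S["off"])
    b,ce,st=ball(f,c); X.append(b[:2])
g=R.from_quat(s["tool_rot"])*Rd(YAW).inv(); tu=np.array([-g.as_rotvec()[1],g.as_rotvec()[0]])
P=cloud(f).reshape(-1,3); im=f["image"].reshape(-1,3); rr=np.hypot(*(P[:,:2]-c[:2]).T); q=P[(im.min(1)>140)&(abs(P[:,2]-c[2])<.03)&(rr<.118)]-c
q[:,2]+=np.clip(np.hypot(*q[:,:2].T)-.02,0,None)**2/2.6; pl,_,n=plane(q)
h=np.array(S["u"])+off; hs=[h]*int(round(.05/DT)) if 0 else [h]*5
res=lambda z:np.r_[(z[:2]-X[0])/.0008,(sim(z[:2],z[2:],[h]*5,.01)[-1][:2]-X[1])/.0008,(z[:2]-xp)/.01,(z[2:]-vp)/.03]
z=least_squares(res,np.r_[X[0],vp]).x; e=sim(z[:2],z[2:],[h]*10,.01)[-1]; x,v=e[:2],e[2:]
np.set_printoptions(suppress=True)
print("t %.2f pred"%s["t"],np.round(xp,4),np.round(vp,3),"meas",np.round(X,4).tolist(),st[4],"-> v0",np.round(z[2:],3),"now x",np.round(x,4),"v",np.round(v,3))
print("tool tilt",np.round(tu,4),"cmd",S["u"],"plane-bias",np.round(pl[:2]-[-.0039,-.0019],4),n)
U=np.round(plan(S,x,v),3); print("U",U[:10].T.tolist()); tr=sim(x,v,profile(S["u"],U,off)); print("end of next",np.round(tr[24],3),"end",np.round(tr[-1],3)); rows(S,U[:5])
S["x"]=list(x);S["v"]=list(v);S["next"]=U[:5].tolist();save(S)
```

```text
(no output)
```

>>> {"api": "play_rows", "payload": {"motion": [[0, [0.02, 0, 0.14], [0, -0.008, 0]], [0, [0.06, 0, 0.45], [0, -0.025, 0]], [0, [0.1, 0, 0.81], [-0.001, -0.045, 0]], [0, [0.13, -0.01, 1.17], [-0.003, -0.065, 0]], [0, [0.15, -0.01, 1.44], [-0.005, -0.08, 0]]]}}

```text
t: 10.9
tool_pos: [0.3951, 0.2251, 0.165]
tool_rot: [-0.008, 1.0, 0.002, 0.025]
force: [0.7, -0.3, -3.2]
opening: 0.345
gripper_force: 59.5
```

```bash
python3 step.py
```

```text
t 10.95 pred [0.1117 0.014 ] [0. 0.] meas [[0.1121, 0.0145], [0.1114, 0.0157]] 402 -> v0 [-0.012  0.016] now x [0.1118 0.0161] v [0.006 0.012]
tool tilt [0.05   0.0047] cmd [0.05, 0.006] plane-bias [0.0458 0.0058] 2920
U [[0.048, 0.046, 0.043, 0.04, 0.037, 0.034, 0.031, 0.028, 0.025, 0.022], [0.006, 0.005, 0.005, 0.005, 0.004, 0.004, 0.004, 0.003, 0.003, 0.003]]
end of next [ 0.112  0.017 -0.     0.   ] end [ 0.112  0.018 -0.     0.   ]
  [0, [-0.01, 0.0, -0.04], [-0.0, 0.002, 0.0]],
  [0, [-0.01, 0.0, -0.07], [0.001, 0.004, -0.0]],
  [0, [-0.02, 0.0, -0.13], [0.001, 0.007, -0.0]],
  [0, [-0.03, 0.0, -0.18], [0.001, 0.01, 0.0]],
  [0, [-0.04, 0.0, -0.23], [0.002, 0.013, -0.0]],
```

Run:
```python
t=open("mpc.py").read()
t=t.replace("    return least_squares(res,z0.ravel(),max_nfev=25).x.reshape(-1,2)","""    g=np.array([.087,.116,.124,.121,.102,.072,.039,.008,-.016,-.03,-.028,-.02,-.011,-.004,0,.002,.003,.003,.003,.003])
    st=[z0]+([g[:n,None]*x/np.hypot(*x)] if np.hypot(*x)>.1 else [])
    return min((least_squares(res,s.ravel(),max_nfev=25) for s in st),key=lambda o:o.cost).x.reshape(-1,2)""")
open("mpc.py","w").write(t)
s=open("step.py").read().replace("/.0008","/.0012"); open("step.py","w").write(s)
from mpc import *
S=load(); S["toff"]=[-.004,0.]; x=np.array([.1117,.015]);v=np.zeros(2)
U=np.round(plan(S,x,v),3); print(U.T.tolist()); tr=sim(x,v,profile(S["u"],U,np.array(S["toff"]))); print(np.round(tr[24],3),np.round(tr[-1],3)); rows(S,U[:5])
S["x"]=list(x);S["v"]=list(v);S["next"]=U[:5].tolist();save(S)
```

```text
[[0.087, 0.116, 0.124, 0.122, 0.104, 0.075, 0.042, 0.01, -0.014, -0.029, -0.028, -0.02, -0.011, -0.003, 0.001, 0.003, 0.004, 0.004, 0.004, 0.004], [0.011, 0.015, 0.016, 0.016, 0.014, 0.01, 0.005, 0.001, -0.002, -0.004, -0.004, -0.003, -0.002, -0.001, -0.0, -0.0, 0.0, 0.0, 0.0, 0.0]]
[ 0.094  0.013 -0.096 -0.013] [ 0.002 -0.001  0.     0.   ]
  [0, [0.08, -0.01, 0.66], [-0.004, -0.037, 0.0]],
  [0, [0.13, -0.02, 1.19], [-0.008, -0.066, 0.0]],
  [0, [0.14, -0.02, 1.33], [-0.009, -0.074, 0.0]],
  [0, [0.14, -0.02, 1.3], [-0.009, -0.072, 0.0]],
  [0, [0.11, -0.01, 0.97], [-0.007, -0.054, 0.0]],
```

>>> {"api": "play_rows", "payload": {"motion": [[0, [0.08, -0.01, 0.66], [-0.004, -0.037, 0]], [0, [0.13, -0.02, 1.19], [-0.008, -0.066, 0]], [0, [0.14, -0.02, 1.33], [-0.009, -0.074, 0]], [0, [0.14, -0.02, 1.3], [-0.009, -0.072, 0]], [0, [0.11, -0.01, 0.97], [-0.007, -0.054, 0]]]}}

```text
t: 11.5
tool_pos: [0.3947, 0.2253, 0.1557]
tool_rot: [-0.008, 0.999, 0.006, 0.051]
force: [1.1, -0.8, -4.0]
opening: 0.342
gripper_force: 59.6
```

```bash
python3 step.py
```

```text
t 11.55 pred [0.0941 0.0127] [-0.096 -0.013] meas [[0.0854, 0.0121], [0.0793, 0.0106]] 400 -> v0 [-0.104 -0.02 ] now x [0.0732 0.0097] v [-0.135 -0.024]
tool tilt [0.1038 0.015 ] cmd [0.104, 0.014] plane-bias [0.0961 0.0157] 2750
U [[0.066, 0.025, -0.007, -0.028, -0.038, -0.036, -0.029, -0.019, -0.009, -0.0], [0.008, 0.001, -0.004, -0.007, -0.009, -0.008, -0.006, -0.004, -0.002, -0.001]]
end of next [ 0.001 -0.002 -0.097 -0.013] end [-0. -0.  0.  0.]
  [0, [-0.11, 0.01, -0.68], [0.005, 0.038, -0.0]],
  [0, [-0.26, 0.04, -1.41], [0.012, 0.079, -0.0]],
  [0, [-0.4, 0.06, -1.97], [0.016, 0.111, -0.0]],
  [0, [-0.5, 0.07, -2.34], [0.019, 0.132, -0.0]],
  [0, [-0.55, 0.08, -2.51], [0.021, 0.142, -0.0]],
```

>>> {"api": "play_rows", "payload": {"motion": [[0, [-0.11, 0.01, -0.68], [0.005, 0.038, 0]], [0, [-0.26, 0.04, -1.41], [0.012, 0.079, 0]], [0, [-0.4, 0.06, -1.97], [0.016, 0.111, 0]], [0, [-0.5, 0.07, -2.34], [0.019, 0.132, 0]], [0, [-0.55, 0.08, -2.51], [0.021, 0.142, 0]]]}}

```text
t: 12.1
tool_pos: [0.3989, 0.2266, 0.1818]
tool_rot: [-0.007, 1.0, -0.004, -0.019]
force: [0.5, -0.0, -4.2]
opening: 0.344
gripper_force: 59.7
```

```bash
python3 step.py
```

```text
t 12.15 pred [ 0.0007 -0.0021] [-0.097 -0.013] meas [[0.0248, 0.0032], [0.0257, 0.0035]] 416 -> v0 [-0.048 -0.006] now x [0.0233 0.0032] v [-0.01   0.001]
tool tilt [-0.0372 -0.0087] cmd [-0.038, -0.009] plane-bias [-0.0531 -0.0079] 2655
U [[-0.017, 0.004, 0.02, 0.03, 0.033, 0.028, 0.021, 0.012, 0.005, -0.0], [-0.005, -0.001, 0.002, 0.004, 0.005, 0.004, 0.003, 0.001, 0.0, -0.001]]
end of next [ 0.026  0.004 -0.014 -0.002] end [-0.  0.  0.  0.]
  [0, [0.05, -0.01, 0.38], [-0.004, -0.021, 0.0]],
  [0, [0.09, -0.02, 0.76], [-0.007, -0.042, 0.0]],
  [0, [0.12, -0.02, 1.04], [-0.01, -0.058, 0.0]],
  [0, [0.13, -0.02, 1.23], [-0.012, -0.068, 0.0]],
  [0, [0.14, -0.02, 1.28], [-0.013, -0.071, 0.0]],
```

Run:
```python
s=open("step.py").read()
a=s.index("h=np.array(S[\"u\"])+off"); b=s.index("np.set_printoptions")
s=s[:a]+'''def run(z,extra):
    d=z[4:6]; hs=profile(u_prev,U,d)[:-int(round(HOLD/DT))]; e=sim(z[:2],z[2:4],hs)[-1]; return [e]+[sim(e[:2],e[2:],[U[-1]+d]*5*k,.01)[-1] for k in (1,2)]
z0=np.r_[S["x"],S["v"],off]
def res(z):
    e=run(z,0); return np.r_[(e[0][:2]-X[0])/.0012,(e[1][:2]-X[1])/.0012,(z-z0)/np.r_[.002,.002,.035,.035,.006,.006]]
z=least_squares(res,z0).x; e=run(z,0); x,v=e[2][:2],e[2][2:]; off=z[4:6]; S["toff"]=off.tolist(); print("toff",np.round(off,4),"v start",np.round(z[2:4],3)); z=e[0]
'''+s[b:]
s=s.replace("U=np.array(S[\"next\"])[:5];","u_prev=S[\"u\"]; U=np.array(S[\"next\"])[:5];")
s=s.replace("for i in range(nf):","for i in range(0 if FAKE else nf):")
open("step.py","w").write(s.replace("X=[]","FAKE=0\nX=[]"))
# redo the estimate for the frames already taken
S_=s[a:]; b=s.index("np.set_printoptions")
from mpc import *
S=load(); off=np.array(S["toff"])
S["u"]=[.104,.014]; S["x"]=[.0732,.0097]; S["v"]=[-.135,-.024]; u_prev=S["u"]; U=np.array([[.066,.008],[.025,.001],[-.007,-.004],[-.028,-.007],[-.038,-.009]])
X=np.array([[0.0248,0.0032],[0.0257,0.0035]])
exec(s[a:b]); S["u"]=U[-1].tolist()
print("now",np.round(x,4),np.round(v,3))
U=np.round(plan(S,x,v),3); print("U",U[:10].T.tolist()); tr=sim(x,v,profile(S["u"],U,off)); print("end of next",np.round(tr[24],3),"end",np.round(tr[-1],3)); rows(S,U[:5])
S["x"]=list(x);S["v"]=list(v);S["next"]=U[:5].tolist();save(S)
```

```text
Traceback (most recent call last):
SyntaxError: unmatched ')'
```

```bash
grep -c FAKE step.py
cat > redo.py <<'E'
from mpc import *
s=open("step.py").read(); a=s.index("def run("); b=s.index("np.set_printoptions")
S=load(); off=np.array([-.004,0.])
S["u"]=[.104,.014]; S["x"]=[.0732,.0097]; S["v"]=[-.135,-.024]; u_prev=S["u"]; U=np.array([[.066,.008],[.025,.001],[-.007,-.004],[-.028,-.007],[-.038,-.009]])
X=np.array([[0.0248,0.0032],[0.0257,0.0035]])
exec(s[a:b]); S["u"]=U[-1].tolist()
print("now",np.round(x,4),np.round(v,3))
U=np.round(plan(S,x,v),3); print("U",U[:10].T.tolist()); tr=sim(x,v,profile(S["u"],U,off)); print("end of next",np.round(tr[24],3),"end",np.round(tr[-1],3)); rows(S,U[:5])
S["x"]=list(x);S["v"]=list(v);S["next"]=U[:5].tolist();save(S)
E
python3 redo.py
```

```text
2
toff [-0.0075 -0.0006] v start [-0.1   -0.016]
now [0.025  0.0036] [0.009 0.004]
U [[-0.01, 0.016, 0.035, 0.044, 0.045, 0.038, 0.027, 0.016, 0.006, -0.0], [-0.004, 0.002, 0.005, 0.007, 0.007, 0.006, 0.004, 0.002, 0.0, -0.001]]
end of next [ 0.031  0.006 -0.017 -0.003] end [-0.  0. -0. -0.]
  [0, [0.07, -0.01, 0.5], [-0.005, -0.028, 0.0]],
  [0, [0.11, -0.02, 0.97], [-0.01, -0.054, 0.0]],
  [0, [0.14, -0.02, 1.32], [-0.013, -0.073, 0.0]],
  [0, [0.15, -0.03, 1.48], [-0.015, -0.082, 0.0]],
  [0, [0.15, -0.03, 1.5], [-0.015, -0.083, 0.0]],
```

>>> {"api": "play_rows", "payload": {"motion": [[0, [0.07, -0.01, 0.5], [-0.005, -0.028, 0]], [0, [0.11, -0.02, 0.97], [-0.01, -0.054, 0]], [0, [0.14, -0.02, 1.32], [-0.013, -0.073, 0]], [0, [0.15, -0.03, 1.48], [-0.015, -0.082, 0]], [0, [0.15, -0.03, 1.5], [-0.015, -0.083, 0]]]}}

```text
t: 12.7
tool_pos: [0.3953, 0.2252, 0.166]
tool_rot: [-0.008, 1.0, 0.003, 0.022]
force: [0.5, 0.1, -3.2]
opening: 0.346
gripper_force: 59.7
```

```bash
python3 step.py
```

```text
toff [-0.0083  0.0004] v start [0.052 0.011]
t 12.75 pred [0.0315 0.0056] [-0.017 -0.003] meas [[0.0591, 0.0106], [0.0598, 0.0095]] 386 -> v0 [0.045 0.007] now x [0.0622 0.0104] v [0.034 0.004]
tool tilt [0.0448 0.0065] cmd [0.045, 0.007] plane-bias [0.0303 0.0057] 2675
U [[0.063, 0.078, 0.083, 0.076, 0.063, 0.044, 0.026, 0.009, -0.004, -0.01], [0.01, 0.012, 0.012, 0.011, 0.008, 0.005, 0.002, -0.0, -0.002, -0.003]]
end of next [ 0.054  0.008 -0.061 -0.011] end [-0.    -0.001  0.    -0.   ]
  [0, [0.04, -0.01, 0.32], [-0.003, -0.018, 0.0]],
  [0, [0.08, -0.01, 0.59], [-0.004, -0.033, -0.0]],
  [0, [0.09, -0.01, 0.68], [-0.004, -0.038, -0.0]],
  [0, [0.07, -0.01, 0.56], [-0.004, -0.031, -0.0]],
  [0, [0.04, -0.0, 0.32], [-0.001, -0.018, -0.0]],
```

```bash
cat > redo.py <<'E'
from mpc import *
s=open("step.py").read(); a=s.index("def run("); b=s.index("np.set_printoptions")
S=load()
# fit across both chunks from 11.6
Us=[np.array([[.104,.014],[.066,.008],[.025,.001],[-.007,-.004],[-.028,-.007],[-.038,-.009]]),np.array([[-.038,-.009],[-.01,-.004],[.016,.002],[.035,.005],[.044,.007],[.045,.007]])]
Xs=[np.array([[.0248,.0032],[.0257,.0035]]),np.array([[.0591,.0106],[.0598,.0095]])]
def run(z):
    d=z[4:6]; x,v=z[:2],z[2:4]; o=[]
    for W in Us:
        e=sim(x,v,profile(W[0],W[1:],d)[:-5])[-1]; o.append(e)
        for k in (1,2): o.append(sim(e[:2],e[2:],[W[-1]+d]*5*k,.01)[-1])
        x,v=o[-1][:2],o[-1][2:]
    return np.array(o)
z0=np.r_[.0735,.0097,-.125,-.02,-.009,0]
res=lambda z:(lambda o:np.r_[(o[:2,:2]-Xs[0]).ravel()/.0012,(o[3:5,:2]-Xs[1]).ravel()/.0012,(z-z0)/np.r_[.003,.003,.04,.04,.006,.006]])(run(z))
z=least_squares(res,z0).x; o=run(z); print("z",np.round(z,4)); print(np.round(o,4))
x,v=o[-1][:2],o[-1][2:]; off=z[4:6]; S["toff"]=off.tolist(); S["u"]=[.045,.007]
U=np.round(plan(S,x,v),3); print("U",U[:10].T.tolist()); tr=sim(x,v,profile(S["u"],U,off)); print("end of next",np.round(tr[24],3),"end",np.round(tr[-1],3)); rows(S,U[:5])
S["x"]=list(x);S["v"]=list(v);S["next"]=U[:5].tolist();save(S)
E
python3 redo.py
```

```text
z [ 0.0724  0.0095 -0.1169 -0.0166 -0.0191 -0.0017]
[[ 0.0256  0.0034 -0.0106  0.0018]
 [ 0.0257  0.0035  0.0112  0.0041]
 [ 0.0268  0.0038  0.0295  0.0071]
 [ 0.0579  0.0098  0.0577  0.0096]
 [ 0.0607  0.0102  0.0557  0.0089]
 [ 0.0634  0.0106  0.0545  0.0084]]
U [[0.073, 0.097, 0.107, 0.103, 0.088, 0.067, 0.044, 0.023, 0.006, -0.003], [0.011, 0.014, 0.016, 0.015, 0.013, 0.01, 0.006, 0.002, -0.0, -0.002]]
end of next [ 0.063  0.01  -0.061 -0.01 ] end [-0.  0.  0. -0.]
  [0, [0.07, -0.01, 0.5], [-0.004, -0.028, -0.0]],
  [0, [0.11, -0.01, 0.94], [-0.006, -0.052, -0.0]],
  [0, [0.13, -0.02, 1.12], [-0.008, -0.062, -0.0]],
  [0, [0.12, -0.02, 1.04], [-0.007, -0.058, -0.0]],
  [0, [0.09, -0.01, 0.77], [-0.005, -0.043, -0.0]],
```

>>> {"api": "play_rows", "payload": {"motion": [[0, [0.07, -0.01, 0.5], [-0.004, -0.028, 0]], [0, [0.11, -0.01, 0.94], [-0.006, -0.052, 0]], [0, [0.13, -0.02, 1.12], [-0.008, -0.062, 0]], [0, [0.12, -0.02, 1.04], [-0.007, -0.058, 0]], [0, [0.09, -0.01, 0.77], [-0.005, -0.043, 0]]]}}

```text
t: 13.3
tool_pos: [0.3951, 0.2254, 0.1587]
tool_rot: [-0.008, 0.999, 0.006, 0.043]
force: [0.4, 0.0, -4.2]
opening: 0.343
gripper_force: 59.7
```

```bash
sed -i 's/U=np.round(plan/print("state",np.round(run(z0,0),4).tolist()) if 0 else None\nU=np.round(plan/' step.py; python3 step.py
```

```text
toff [-0.0191 -0.0016] v start [0.048 0.002]
t 13.35 pred [0.0629 0.0104] [-0.061 -0.01 ] meas [[0.0592, 0.0081], [0.0558, 0.0077]] 403 -> v0 [-0.07  -0.013] now x [0.0513 0.0067] v [-0.092 -0.017]
tool tilt [0.0876 0.0136] cmd [0.088, 0.013] plane-bias [0.0739 0.0132] 2712
U [[0.063, 0.035, 0.013, -0.001, -0.008, -0.008, -0.005, 0.001, 0.008, 0.013], [0.008, 0.003, -0.002, -0.004, -0.005, -0.005, -0.004, -0.003, -0.001, 0.0]]
end of next [ 0.001 -0.002 -0.069 -0.009] end [ 0. -0.  0. -0.]
  [0, [-0.07, 0.01, -0.45], [0.005, 0.025, -0.0]],
  [0, [-0.16, 0.03, -0.95], [0.009, 0.053, -0.0]],
  [0, [-0.24, 0.04, -1.34], [0.014, 0.075, -0.0]],
  [0, [-0.3, 0.05, -1.58], [0.016, 0.089, -0.0]],
  [0, [-0.33, 0.05, -1.71], [0.016, 0.096, -0.0]],
```

>>> {"api": "play_rows", "payload": {"motion": [[0, [-0.07, 0.01, -0.45], [0.005, 0.025, 0]], [0, [-0.16, 0.03, -0.95], [0.009, 0.053, 0]], [0, [-0.24, 0.04, -1.34], [0.014, 0.075, 0]], [0, [-0.3, 0.05, -1.58], [0.016, 0.089, 0]], [0, [-0.33, 0.05, -1.71], [0.016, 0.096, 0]]]}}

```text
t: 13.9
tool_pos: [0.3976, 0.2262, 0.1762]
tool_rot: [-0.007, 1.0, -0.002, -0.004]
force: [0.1, 0.0, -3.5]
opening: 0.35
gripper_force: 59.7
```

```bash
python3 step.py
```

```text
toff [-0.0191 -0.0024] v start [-0.076 -0.02 ]
t 13.95 pred [ 0.0006 -0.002 ] [-0.069 -0.009] meas [[0.0102, -0.0028], [0.0073, -0.0021]] 393 -> v0 [-0.049 -0.007] now x [ 0.0062 -0.0027] v [-0.023 -0.001]
tool tilt [-0.0079 -0.0045] cmd [-0.008, -0.005] plane-bias [-0.0213 -0.0042] 2669
U [[-0.001, 0.008, 0.017, 0.024, 0.029, 0.032, 0.032, 0.031, 0.028, 0.026], [-0.004, -0.004, -0.003, -0.003, -0.003, -0.002, -0.001, 0.001, 0.002, 0.002]]
end of next [ 0.006 -0.001 -0.003  0.002] end [-0.  0.  0.  0.]
  [0, [0.02, -0.0, 0.13], [-0.001, -0.007, 0.0]],
  [0, [0.04, -0.0, 0.29], [-0.001, -0.016, 0.0]],
  [0, [0.06, -0.0, 0.45], [-0.002, -0.025, 0.0]],
  [0, [0.07, -0.0, 0.57], [-0.002, -0.032, 0.0]],
  [0, [0.08, -0.0, 0.66], [-0.001, -0.037, 0.0]],
```

>>> {"api": "play_rows", "payload": {"motion": [[0, [0.02, 0, 0.16], [-0.002, -0.009, 0]], [0, [0.04, 0, 0.32], [-0.004, -0.018, 0]], [0, [0.05, 0, 0.41], [-0.005, -0.023, 0]], [0, [0.06, 0, 0.43], [-0.006, -0.024, 0]], [0, [0.06, 0, 0.43], [-0.006, -0.024, 0]]]}}

```text
t: 14.5
tool_pos: [0.3962, 0.2257, 0.1716]
tool_rot: [-0.008, 1.0, 0.001, 0.008]
force: [-0.9, -0.9, -3.6]
opening: 0.343
gripper_force: 59.7
```

```bash
python3 - <<'E'
from mpc import *
S=load(); S["next"]=[[.001,-.003],[.010,-.001],[.015,0],[.016,.001],[.016,.001]]; save(S)
E
python3 step.py
```

```text
toff [-0.0197 -0.0019] v start [-0.017 -0.008]
t 14.55 pred [ 0.0064 -0.002 ] [0.001 0.001] meas [[0.0076, -0.003], [0.0079, -0.0029]] 400 -> v0 [0.002 0.   ] now x [ 0.0078 -0.0029] v [0.001 0.   ]
tool tilt [0.0161 0.0013] cmd [0.016, 0.001] plane-bias [0.0022 0.0007] 2685
U [[0.019, 0.023, 0.027, 0.031, 0.032, 0.032, 0.031, 0.029, 0.027, 0.025], [0.0, -0.001, -0.002, -0.002, -0.003, -0.002, -0.002, -0.001, -0.0, 0.001]]
end of next [ 0.007 -0.002 -0.005  0.002] end [-0.  0. -0. -0.]
  [0, [0.01, 0.0, 0.05], [0.001, -0.003, -0.0]],
  [0, [0.02, 0.0, 0.12], [0.002, -0.007, -0.0]],
  [0, [0.03, 0.01, 0.2], [0.003, -0.011, -0.0]],
  [0, [0.04, 0.01, 0.27], [0.003, -0.015, -0.0]],
  [0, [0.04, 0.01, 0.28], [0.004, -0.016, -0.0]],
```

The ball is at rest on the crown. I'll hold still and re-measure.

>>> {"api": "play_rows", "payload": {"motion": [[0, [0, 0, 0], [0, 0, 0]], [0, [0, 0, 0], [0, 0, 0]], [0, [0, 0, 0], [0, 0, 0]], [0, [0, 0, 0], [0, 0, 0]], [0, [0, 0, 0], [0, 0, 0]]]}}

```text
t: 15.1
tool_pos: [0.3965, 0.2258, 0.1716]
tool_rot: [-0.007, 1.0, 0.001, 0.008]
force: [-0.6, 0.7, -4.1]
opening: 0.339
gripper_force: 59.7
```

>>> {"api": "play_rows", "payload": {"motion": [[0, [0, 0, 0], [0, 0, 0]], [0, [0, 0, 0], [0, 0, 0]], [0, [0, 0, 0], [0, 0, 0]], [0, [0, 0, 0], [0, 0, 0]], [0, [0, 0, 0], [0, 0, 0]]]}}

```text
t: 15.6
tool_pos: [0.3964, 0.2258, 0.1716]
tool_rot: [-0.007, 1.0, 0.001, 0.008]
force: [0.3, 0.5, -3.2]
opening: 0.348
gripper_force: 59.7
```

```bash
cat > chk.py <<'E'
from mpc import *
from station import *
S=load(); pls=[];bs=[];rc=[]; np.set_printoptions(suppress=True)
for i in range(3):
    s=read_state(); f=grab_frame("top"); r=R.from_quat(s["tool_rot"]); c=s["tool_pos"]+r.apply(S["off"])
    b,ce,st=ball(f,c); bs.append(b[:2])
    P=cloud(f).reshape(-1,3); im=f["image"].reshape(-1,3); rr=np.hypot(*(P[:,:2]-c[:2]).T); q=P[(im.min(1)>140)&(abs(P[:,2]-c[2])<.03)&(rr<.118)]-c
    q[:,2]+=np.clip(np.hypot(*q[:,:2].T)-.02,0,None)**2/2.6; pl,_,n=plane(q); pls.append(pl)
    # lid outline at lip height, away from grip and plane tilt negligible
    hull=None
    m=((f["image"].min(2)>140)).astype(np.uint8); vv,uu=np.mgrid[:384,:512]; u,v=proj(f,c); m&=(np.hypot(uu-u,vv-v)<55).astype(np.uint8)
    cn=max(cv2.findContours(m,0,1)[0],key=cv2.contourArea)[:,0]; W=np.array([onz(f,a,d,c[2]+.0025)[:2] for a,d in cn]); rad=np.hypot(*(W-c[:2]).T)
    k=W[(W[:,0]>c[0]-.09)&(abs(rad-.14)<.012)]
    for _ in range(5):
        A=np.c_[2*k,np.ones(len(k))]; z=np.linalg.lstsq(A,(k**2).sum(1),rcond=None)[0]; Rr=np.sqrt(z[2]+z[:2]@z[:2]); e=np.hypot(*(k-z[:2]).T)-Rr; k=k[abs(e)<max(2*e.std(),.001)]
    rc.append([*z[:2],Rr])
print("t",s["t"],"tool",s["tool_pos"],s["force"],s["wrist_torque"],"grip",s["gripper_force"],s["opening"])
print("ball",np.round(bs,4).tolist(),"plane",np.round(np.mean(pls,0)[:2]-[-.0039,-.0019],4),"crown FK",c,"lid outline",np.mean(rc,0))
np.savez("pics/last.npz",**f)
E
python3 chk.py
python3 - <<'E'
from h import *
# tub rim from first views: dark inner wall/rim edges via Canny, cast at z=.07, robust circle
for n,g in (("top0",[.5766,.2295]),("scene0",[.5766,.2295])):
    f=dict(np.load(f"pics/{n}.npz")); P=cloud(f)
    m=(P[...,2]>.055)&(P[...,2]<.085)&(np.hypot(P[...,0]-g[0],P[...,1]-g[1])<.14)
    c=max(cv2.findContours(cv2.morphologyEx(m.astype(np.uint8),cv2.MORPH_CLOSE,np.ones((3,3),np.uint8)),0,1)[0],key=cv2.contourArea)[:,0]
    W=np.array([onz(f,a,b,.07)[:2] for a,b in c]); 
    for _ in range(5):
        A=np.c_[2*W,np.ones(len(W))]; z=np.linalg.lstsq(A,(W**2).sum(1),rcond=None)[0]; Rr=np.sqrt(z[2]+z[:2]@z[:2]); e=np.hypot(*(W-z[:2]).T)-Rr; W=W[abs(e)<max(2*e.std(),.001)]
    print(n,z[:2],Rr,e.std(),len(W))
    ed=np.argwhere(cv2.Canny(f["image"],40,100)>0)[:,::-1]; E=np.array([onz(f,a,b,.07)[:2] for a,b in ed]); k=E[abs(np.hypot(*(E-z[:2]).T)-.116)<.006]
    for _ in range(8):
        A=np.c_[2*k,np.ones(len(k))]; zz=np.linalg.lstsq(A,(k**2).sum(1),rcond=None)[0]; Rr=np.sqrt(zz[2]+zz[:2]@zz[:2]); k=E[abs(np.hypot(*(E-zz[:2]).T)-.116)<.004]
    print("  canny",zz[:2],Rr,len(k))
E
```

```text
t 15.7 tool [0.39642181 0.22579169 0.17162894] [-0.01427966  0.66310673 -3.75165033] [-0.03226023  0.45113423 -0.01143767] grip 59.6854430437088 0.34538777921108327
ball [[0.01, -0.006], [0.0069, -0.0045], [0.007, -0.0045]] plane [0.0003 0.0012] crown FK [0.57553933 0.2294953  0.14872123] lid outline [0.57608762 0.22811544 0.13858285]
top0 [0.57689679 0.23019683] 0.11331069282124177 0.0011365293264670715 167
  canny [0.57142441 0.22434895] 0.11655856354335066 165
scene0 [0.58544372 0.22623317] 0.11622582435752064 0.0017482595937082497 162
  canny [0.58291531 0.22872697] 0.11383953704643164 128
```

>>> {"api": "play_rows", "payload": {"motion": [[0, [0, 0, 0], [0, 0, 0]], [0, [0, 0, 0], [0, 0, 0]], [0, [0, 0, 0], [0, 0, 0]], [0, [0, 0, 0], [0, 0, 0]], [0, [0, 0, 0], [0, 0, 0]]]}}

```text
t: 16.25
tool_pos: [0.3964, 0.2258, 0.1716]
tool_rot: [-0.007, 1.0, 0.001, 0.008]
force: [0.7, 0.1, -3.4]
opening: 0.349
gripper_force: 59.7
```

>>> {"api": "play_rows", "payload": {"motion": [[0, [0, 0, 0], [0, 0, 0]], [0, [0, 0, 0], [0, 0, 0]], [0, [0, 0, 0], [0, 0, 0]], [0, [0, 0, 0], [0, 0, 0]], [0, [0, 0, 0], [0, 0, 0]]]}}

```text
t: 16.75
tool_pos: [0.3964, 0.2258, 0.1716]
tool_rot: [-0.007, 1.0, 0.001, 0.008]
force: [0.4, 0.2, -4.0]
opening: 0.345
gripper_force: 59.7
```

>>> {"api": "play_rows", "payload": {"motion": [[0, [0, 0, 0], [0, 0, 0]], [0, [0, 0, 0], [0, 0, 0]], [0, [0, 0, 0], [0, 0, 0]], [0, [0, 0, 0], [0, 0, 0]], [0, [0, 0, 0], [0, 0, 0]]]}}

```text
t: 17.25
tool_pos: [0.3964, 0.2258, 0.1716]
tool_rot: [-0.007, 1.0, 0.001, 0.008]
force: [0.1, 0.5, -4.4]
opening: 0.342
gripper_force: 59.7
```

>>> {"api": "play_rows", "payload": {"motion": [[0, [0, 0, 0], [0, 0, 0]], [0, [0, 0, 0], [0, 0, 0]], [0, [0, 0, 0], [0, 0, 0]], [0, [0, 0, 0], [0, 0, 0]], [0, [0, 0, 0], [0, 0, 0]]]}}

```text
t: 17.75
tool_pos: [0.3964, 0.2258, 0.1716]
tool_rot: [-0.007, 1.0, 0.001, 0.008]
force: [0.1, -0.3, -3.3]
opening: 0.344
gripper_force: 59.7
```

```bash
python3 chk.py
```

```text
t 17.85 tool [0.39644132 0.22578325 0.17161365] [ 0.43587628  0.16595792 -4.49716759] [ 0.03208995  0.52355084 -0.00003954] grip 59.70601558685303 0.34502090736749325
ball [[0.0077, -0.0035], [0.0067, -0.003], [0.0076, -0.0036]] plane [0.0007 0.0012] crown FK [0.57555878 0.22948039 0.14870443] lid outline [0.57608979 0.22811914 0.13858483]
```

The ball has lain still for over 3 s and the lid is level, so I'll descend slowly.

>>> {"api": "play_rows", "payload": {"motion": [[0, [0, 0, 0.03], [0, 0, 0]], [0, [0, 0.01, 0.1], [0, 0, 0]], [0, [0, 0.02, 0.22], [0, 0, 0]], [0, [0, 0.03, 0.4], [0, 0, 0]], [0, [0, 0.04, 0.6], [0, 0, 0]]]}}

```text
t: 18.4
tool_pos: [0.3965, 0.2262, 0.1654]
tool_rot: [-0.007, 1.0, 0.001, 0.008]
force: [0.2, 0.1, -3.7]
opening: 0.347
gripper_force: 59.7
```

>>> {"api": "play_rows", "payload": {"motion": [[0, [0, 0.01, 0.25], [0, 0, 0]], [0, [0, 0.02, 0.5], [0, 0, 0]], [0, [0, 0.03, 0.75], [0, 0, 0]], [0, [0, 0.04, 1.0], [0, 0, 0]], [0, [0, 0.05, 1.25], [0, 0, 0]]]}}

```text
t: 18.9
tool_pos: [0.3967, 0.2267, 0.1529]
tool_rot: [-0.007, 1.0, 0.001, 0.008]
force: [0.4, -0.4, -4.0]
opening: 0.346
gripper_force: 59.7
```

>>> {"api": "play_rows", "payload": {"motion": [[0, [0, 0.01, 0.25], [0, 0, 0]], [0, [0, 0.02, 0.5], [0, 0, 0]], [0, [0, 0.03, 0.75], [0, 0, 0]], [0, [0, 0.04, 1.0], [0, 0, 0]], [0, [0, 0.04, 1.25], [0, 0, 0]]]}}

```text
t: 19.4
tool_pos: [0.3969, 0.2271, 0.1404]
tool_rot: [-0.007, 1.0, 0.001, 0.008]
force: [0.7, -0.7, -3.8]
opening: 0.342
gripper_force: 59.7
```

>>> {"api": "play_rows", "payload": {"motion": [[0, [0, 0, 0.25], [0, 0, 0]], [0, [0, 0, 0.5], [0, 0, 0]], [0, [0, 0, 0.75], [0, 0, 0]], [0, [0, 0, 1.0], [0, 0, 0]], [0, [0, 0, 1.25], [0, 0, 0]]]}}

```text
t: 19.9
tool_pos: [0.3971, 0.2272, 0.1279]
tool_rot: [-0.007, 1.0, 0.001, 0.008]
force: [-0.4, -0.8, -3.8]
opening: 0.343
gripper_force: 59.7
```

>>> {"api": "play_rows", "payload": {"motion": [[0, [0, 0, 0.22], [0, 0, 0]], [0, [0, 0, 0.4], [0, 0, 0]], [0, [0, 0, 0.54], [0, 0, 0]], [0, [0, 0, 0.62], [0, 0, 0]], [0, [0, 0, 0.65], [0, 0, 0]]]}}

```text
t: 20.4
tool_pos: [0.3972, 0.2271, 0.1216]
tool_rot: [-0.007, 1.0, 0.001, 0.008]
force: [-0.2, -0.9, -3.4]
opening: 0.345
gripper_force: 59.7
```

```bash
python3 chk.py
python3 - <<'E'
import numpy as np,cv2
from station import *
f=grab_frame("scene"); np.savez("pics/scene3.npz",**f); cv2.imwrite("pics/scene3.png",f["image"][120:270,260:420,::-1].repeat(4,0).repeat(4,1))
E
```

```text
t 20.5 tool [0.39725262 0.22718053 0.12164807] [ 0.10524135  0.32575252 -3.75872958] [ 0.02081076  0.4332297  -0.02869033] grip 59.662469029426575 0.34577861431777807
ball [[0.0073, -0.0036], [0.0082, -0.0039], [0.0071, -0.0037]] plane [0.0002 0.0006] crown FK [0.57637138 0.23087768 0.098749  ] lid outline [0.57704797 0.22955913 0.13831646]
```

View pics/scene3.png

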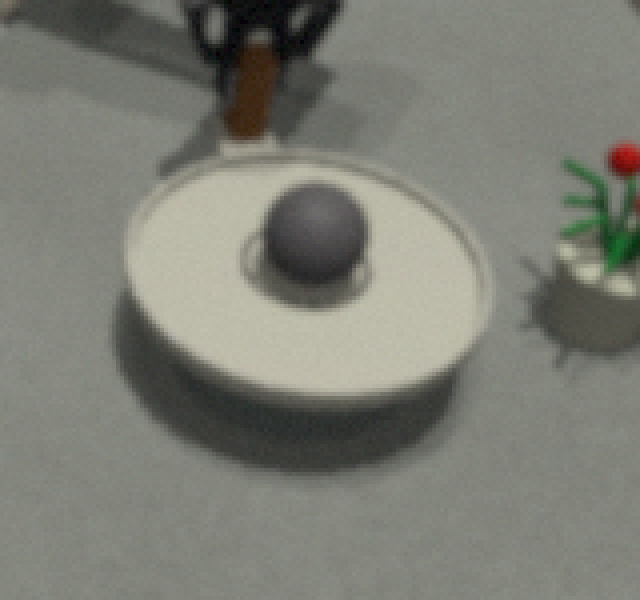

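The scene crop shows the ball at (315,232) inside the ring, with the lid just above and concentric with the tub. Now the final approach, slowly.

>>> {"api": "play_rows", "payload": {"motion": [[0, [0, 0, 0.15], [0, 0, 0]], [0, [0, 0, 0.4], [0, 0, 0]], [0, [0, 0, 0.65], [0, 0, 0]], [0, [0, 0, 0.85], [0, 0, 0]], [0, [0, 0, 1.0], [0, 0, 0]]]}}

```text
t: 21.1
tool_pos: [0.3973, 0.2271, 0.1113]
tool_rot: [-0.007, 1.0, 0.0, 0.008]
force: [-0.0, 0.3, -3.1]
opening: 0.34
gripper_force: 59.7
```

>>> {"api": "play_rows", "payload": {"motion": [[0, [0, 0, 0.05], [0, 0, 0]], [0, [0, 0, 0.1], [0, 0, 0]], [0, [0, 0, 0.15], [0, 0, 0]], [0, [0, 0, 0.2], [0, 0, 0]], [0, [0, 0, 0.25], [0, 0, 0]]]}}

```text
t: 21.6
tool_pos: [0.3976, 0.2273, 0.1097]
tool_rot: [-0.008, 1.0, 0.001, 0.008]
force: [-3.2, -1.3, 4.4]
opening: 0.343
gripper_force: 60.4
```

```bash
python3 chk.py
```

```text
t 21.7 tool [0.39757825 0.22729028 0.10974397] [-4.00376612  0.00420892  3.07199242] [-0.3972489   0.89035262 -0.11346809] grip 60.43727517127991 0.34328645023009585
ball [[0.0072, -0.0031], [0.0082, -0.0037], [0.0084, -0.0035]] plane [ 0.0052 -0.0001] crown FK [0.57670897 0.23103608 0.08694663] lid outline [0.57746159 0.22963183 0.13897289]
```

Contact, about 7 N, on the near side of the rim, with the lid about 5 mrad far-side-high. I'll ease the pitch back about the near rim.

>>> {"api": "play_rows", "payload": {"motion": [[0, [0, 0, -0.01], [0, 0.001, 0]], [0, [0, 0, -0.02], [0, 0.003, 0]], [0, [0, 0, -0.03], [0, 0.004, 0]], [0, [0, 0, -0.04], [0, 0.006, 0]], [0, [0, 0, -0.04], [0, 0.006, 0]]]}}

```text
t: 22.25
tool_pos: [0.3976, 0.2274, 0.1099]
tool_rot: [-0.008, 1.0, 0.001, 0.005]
force: [-3.3, -0.9, 6.0]
opening: 0.339
gripper_force: 60.8
```

```bash
python3 chk.py
```

```text
t 22.35 tool [0.39760776 0.22735654 0.10991962] [-3.71091091 -0.22330668  5.97414723] [-0.48252498  0.78077654 -0.08355268] grip 60.796144008636475 0.3475639777749733
ball [[0.0086, -0.0035], [0.0086, -0.0026], [0.0086, -0.0035]] plane [0.0029 0.0002] crown FK [0.57659593 0.23112752 0.08603281] lid outline [0.57755816 0.22971522 0.13898819]
```

>>> {"api": "play_rows", "payload": {"motion": [[0, [0, 0, -0.02], [0, 0.001, 0]], [0, [0, 0, -0.04], [0, 0.002, 0]], [0, [0, 0, -0.06], [0, 0.003, 0]], [0, [0, 0, -0.07], [0, 0.003, 0]], [0, [0, 0, -0.07], [0, 0.003, 0]]]}}

```text
t: 22.9
tool_pos: [0.3977, 0.2274, 0.1101]
tool_rot: [-0.007, 1.0, 0.001, 0.004]
force: [-0.3, 0.3, 1.0]
opening: 0.346
gripper_force: 60.2
```

```bash
python3 chk.py
```

```text
t 23.0 tool [0.3976782  0.22738156 0.11017027] [-0.99113209 -0.43607113 -0.49553118] [-0.15411039 -0.32168141 -0.08260254] grip 60.140029191970825 0.3419775117207401
ball [[0.0101, -0.0035], [0.0076, -0.0023], [0.0091, -0.0042]] plane [0.0022 0.0008] crown FK [0.57659529 0.23109596 0.0857481 ] lid outline [0.57763367 0.22984606 0.13907463]
```

Forces are near zero, so the rim carries the lid. I'll soften the grip, open, and retreat straight up.

>>> {"api": "play_rows", "payload": {"motion": [[0, [0, 0, 0], [0, 0, 0]], [0, [0, 0, 0], [0, 0, 0]], [0, [0, 0, 0], [0, 0, 0]], [0, [0, 0, 0], [0, 0, 0]], [0, [0, 0, 0], [0, 0, 0]]], "force": 20}}

```text
t: 23.55
tool_pos: [0.3976, 0.2273, 0.1103]
tool_rot: [-0.007, 1.0, 0.001, 0.004]
force: [2.0, -0.2, -0.7]
opening: 0.345
gripper_force: 60.0
```

>>> {"api": "play_rows", "payload": {"motion": [[3.1, [0, 0, 0], [0, 0, 0]], [3.3, [0, 0, 0], [0, 0, 0]], [3.6, [0, 0, 0], [0, 0, 0]], [4.2, [0, 0, 0], [0, 0, 0]], [5, [0, 0, 0], [0, 0, 0]]]}}

```text
t: 24.05
tool_pos: [0.3973, 0.2271, 0.1102]
tool_rot: [-0.007, 1.0, 0.001, 0.003]
force: [-0.7, -0.4, 0.1]
opening: 0.583
gripper_force: 0.0
```

```bash
python3 chk.py
```

```text
t 24.15 tool [0.39733866 0.22714655 0.11021588] [ 0.71760353 -0.1763143  -0.30841605] [0.08058612 0.02175824 0.04595585] grip 0.0 0.584484633894297
ball [[0.0079, -0.0029], [0.009, -0.0021], [0.0088, -0.0024]] plane [0.0021 0.0006] crown FK [0.57624005 0.23084262 0.08567616] lid outline [0.57759805 0.22977529 0.1390221 ]
```

>>> {"api": "play_rows", "payload": {"motion": [[6, [0, 0, 0], [0, 0, 0]], [7, [0, 0, 0], [0, 0, 0]], [7, [0, 0, -0.3], [0, 0, 0]], [7, [0, 0, -1], [0, 0, 0]], [7, [0, 0, -2], [0, 0, 0]]]}}

```text
t: 24.7
tool_pos: [0.3971, 0.227, 0.1307]
tool_rot: [-0.007, 1.0, 0.0, 0.003]
force: [-0.6, -0.3, 0.3]
opening: 0.823
gripper_force: 0.0
```

>>> {"api": "play_rows", "payload": {"motion": [[7, [0, 0, -2], [0, 0, 0]], [7, [0, 0, -4], [0, 0, 0]], [7, [0, 0, -6], [0, 0, 0]], [7, [0, 0, -8], [0, 0, 0]], [7, [0, 0, -10], [0, 0, 0]]]}}

```text
t: 25.2
tool_pos: [0.3965, 0.227, 0.2321]
tool_rot: [-0.007, 1.0, 0.001, 0.004]
force: [0.0, 0.8, 0.3]
opening: 0.823
gripper_force: 0.0
```

>>> {"api": "play_rows", "payload": {"motion": [[7, [0, 0, -1], [0, 0, 0]], [7, [0, 0, -1.5], [0, 0, 0]], [7, [0, 0, -1.5], [0, 0, 0]], [7, [0, 0, -1.5], [0, 0, 0]], [7, [0, 0, -1.5], [0, 0, 0]]]}}

```text
t: 25.7
tool_pos: [0.3961, 0.2267, 0.2442]
tool_rot: [-0.007, 1.0, -0.0, 0.003]
force: [0.6, -0.0, -0.1]
opening: 0.822
gripper_force: 0.0
```

Run:
```python
from lid import *
from station import *
c=np.array([.5768,.2300,.0835])
for i in range(2):
    f=grab_frame("top"); b=ball(f,c); print(read_state()["t"],np.round(b[0],4))
sc=grab_frame("scene"); cv2.imwrite("pics/end.png",np.hstack([f["image"][100:260,120:300],sc["image"][110:270,250:430]])[:,:,::-1].repeat(2,0).repeat(2,1))
s=read_state(); print(s["tool_pos"],s["force"])
```

```text
25.75 [ 0.0077 -0.0019  0.04  ]
25.8 [ 0.0085 -0.0006  0.04  ]
[0.39627365 0.22682517 0.24458917] [-4.32233243e-04  1.63816969e-01  5.95134408e-01]
```

View pics/end.png

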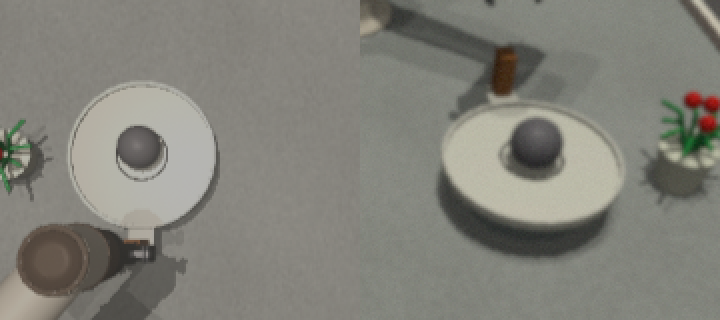

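The final picture shows the lid flat on the tub and concentric with it. The ball is at rest inside the ring at (138,147), and the gripper is clear above the grip. Handing in.

```bash
python3 -c "
from station import *
print(finish_job())"
```

```text
the job is handed in; nothing more can be done
None
```

The lid is on the tub, centred to within about 1 mm by the top camera. The ball lies still on the crown about 8 mm from its middle, after more than 3 s held there in the air. I let go and handed the job in at about 26 s.

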